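# Open the drying crate's gate and hold it wide

## Robot

A 6-joint arm with a two-finger parallel gripper is mounted at the origin on the work surface. World frame = base frame: x ahead of the robot, y to its left, z up, the work surface at z = 0. Lengths are in m, angles in rad, forces in N, time in s.
With the tool pointing down it reaches from about 0.35 to 0.975 m from the base axis. Payload 4.9 kg.
Tool frame: the origin (TCP) lies at the very end of the fingers, on their centre line; the grasp point (between the pads) lies 19 mm behind it; x points along the fingers, y is the direction in which the jaws open and shut, and the axes are right-handed (so a half turn about x gives the same grasp; the last joint's range is limited). The gripper opens to 85 mm and grips with 20 to 120 N. Pads are 22 mm wide; open, the fingers measure 114 mm over their backs; the gripper's body (76 mm by 85 mm) begins 54 mm behind the grasp point. The pads swing forward as they close: fully open they stand 13 mm farther back than shut.
Start: joints at [1.162, 0.053, 1.613, -0, 1.476, -0.119], TCP at [0.179, 0.599, 0.231] pointing down, gripper open.
Joint ranges: [-3.01, 3.01], [-1.01, 2.22], [0.06, 2.58], [-1.02, 4.17], [0.09, 2.62], [-3.14, 3.14]. Speed limits (rad/s): [2.57, 2.57, 3.14, 3.14, 3.14, 3.14].

## Interface

Orientations are given as a rotation vector (axis times angle).
In Python, from station import ctrl, get_image, calibration, finish_job, search_frame, cut_out, mark_of gives the robot as it stands. The module is installed in compiled form; this text tells all that it offers.
- The arm moves only by the tool arm_command, never from a script. Its argument "plan" is a list that holds one entry, the list of rows, each a list of 7 numbers: the shift along the tool's x, y, z in m, then the turn, a rotation vector about the tool's x, y, z in degrees, then the finger opening in m, from 0 to 0.0854. A call has 1 to 20 rows; each row shifts and turns the pose as measured when the row begins, along the tool's axes as they then stand; what a row does not reach is not made up. A row lasts 1/12 s, in which the tool goes at most 41.7 mm and 7.16 degrees, less where a joint would pass 70% of its speed; a pose out of reach is approached as far as the arm can. A call with a gripper value outside its range is refused whole. The fingers move at their own pace and stop on an object; "squeeze" is the grip in N (left out, the last holds). Time passes only in rows, so rows that do not move let the fingers close. It gives the time, the measured TCP pose, the force and the opening at its end, in the units of the state.
- ctrl.get_obs(): the state, without advancing time (a new reading comes with each control period).
- get_image(name): name is "side" or "top"; returns the picture (420x560x3 uint8, red, green, blue); there is no depth.
- calibration(name): a dict with "fx", "fy", "cx", "cy" (pixels), "k1" (the pictures are not rectified: a ray, as slopes to the right and down, at radius r is drawn at 1 + k1 r^2 times it, then the intrinsics apply), "cam_to_world" (4x4, takes a point from camera to world coordinates). Camera axes: x right, y down, z forward; pixel columns grow to the right and rows downward; lengths in m; the calibration is good to about 2 mm. A picture is of the moment at which its call begins. calibration takes no time and is no camera call.
- finish_job(): hands the job in, once; it reports no verdict.
Trained networks look in the newest picture that a camera, given by its name, has taken for a name from the list of things; names that differ only in an ending like _2 or _b are one class to them, and where a whole thing is asked for, a point or a joint stands for the part that bears it (a point fixed in the world has none). Each returns a list of dicts, best first, with "conf" (0 to 1); they miss things now and then, are a little off and sometimes report something else, mostly with a low value. They report only what shows in the picture. A call takes as long as a camera call.
- search_frame(camera, thing): "at" ([x, y, z] in m, in the coordinates of the camera as it stood for that picture, good to about 4 mm: the middle of the surface that is visible of it).
- cut_out(camera, thing): "mask" (420x560 bool, what is visible of it).
- mark_of(camera, thing): "at" ([x, y, z] in m, in the coordinates of the camera as it stood for that picture, good to about 4 mm: a listed point, or the origin of a listed thing).
The state is a dict: "t": time; "q": joint angles; "dq": joint speeds; "effort": joint torques, N m; "tool_pos": TCP position; "tool_rot": TCP orientation; "contact_force": force on the tool from outside, world axes, zero at the start; "wrist_torque": the same for the moment, N m; "opening": finger opening in m.
Only numpy, scipy, OpenCV 4.12 (cv2) and the standard library are available. Lean on these libraries where they do the work, as an engineer would, in place of code of your own. Each camera call takes 0.05 s, during which the arm holds its last target. There are 200 camera calls.

## Task

A colleague is about to take the freshly painted parts out of the drying crate: first swing the crate's orange-knobbed leg forward until it clicks home at its stop, then squeeze the red catch fully together (it stays back). After that squeeze the yellow catch on the closed gate and swing the gate towards you, past its click, to its stop. Finish while still holding the gate wide open, as it swings back when let go, and leave the painted parts and everything else on the bench where they are.

Things in the scene. Friction and masses are not known exactly. Their poses are not given: they have to be found in the camera images.
- crate: Drying crate, a grey perforated metal box fixed to the bench, 360 wide, 250 deep, walls 90 high. Origin on the bench under the gate's mid-plane at the front; x points to its back (away from the robot), y to its left, z up. The gate closes the front between a right post (y -107 to -205, 110 high) and a left post (y 131 to 155). Its place and angle vary.
- leg_hinge (a point): The vertical hinge axis of the leg, at the crate's front left corner (crate x -20, y 150 mm), given 60 mm above the bench.
- leg_knob (a point): A point on the leg's orange upright round knob, 18 mm thick, from 16 to 82 mm above the bench; the point is on the knob's axis, 60 mm above the bench and 85 mm from the leg's hinge. It moves with the leg, a flat dark bar just above the bench (top at 16 mm).
- leg (a joint): Angle of the leg (rad). At 0 it sticks out to the crate's left (+y); it grows as the leg swings forward (anticlockwise from above); at 1.57 it points straight forward (crate -x) at its stop. Starts between 0 and 0.5. Light friction; from about 1.1 a spring click resists (about 6 N at the knob), beyond about 1.42 the click presses it to its stop and keeps it there.
- red_grip (a point): Midway between the two upright red tabs on the crate's right post, 136 mm up; fixed, axes as the crate's. Tabs: 24 deep (x), 10 thick (y), from 110 to 162 mm up. The outer tab (centre 23 mm to -y) is fixed; the inner (23 mm to +y) slides 14 mm towards it, friction 4 N. Outside width 56 mm, squeezed 42 mm with its middle then 7 mm to -y of the point.
- red_catch (a joint): Slide of the inner red tab (m): 0 as found, bolt across the gate; 0.014 fully squeezed. It stays where it is left; the bolt is off the gate from about 0.010.
- yellow_grip (a point): Midway between the two yellow tabs on top of the gate, 136 mm up, 155 mm from the hinge; turns with the gate (closed: axes as the crate's). Sized as the red ones. The tab nearer the hinge (23 mm to +y) is fixed, the outer one slides 14 mm towards it against a 4 to 7 N spring: 56 mm outside, squeezed 42 mm, middle then 7 mm to +y. They are also the gate's handle.
- yellow_catch (a joint): Slide of the outer yellow tab (m): 0 at rest, 0.014 fully squeezed. It springs back when let go; while the gate is closed the bolt is free of the post from about 0.011.
- gate_hinge (a point): The gate's vertical hinge axis at the crate's left post (crate x 0, y 110 mm), given 136 mm above the bench.
- gate (a joint): Angle of the gate (rad): 0 closed, grows as its free end swings to the robot (clockwise from above) to the stop at 1.4. The gate is 205 wide, 20 thick, 25 to 110 mm up. A spring closes it (0.2 N m closed, 0.36 at the stop); between about 0.4 and 1.0 it passes a click, about 5 N more at the yellow tabs. Let go from wide it swings back to the click or shut.
- drum: Cream painted drum with a stub shaft, 96 mm wide and 100 mm high, loose in the crate: leave alone. Origin at the middle of its underside.
- flange: Cream painted flange disc, 110 mm wide, 22 mm high, loose in the crate: leave alone. Origin at the middle of its underside.
- mixcup: White mixing cup, 72 mm wide, 85 mm high, on the bench in front of the crate's right end: leave alone. Origin at the middle of its underside.
- tin: Round paint tin, 80 mm wide, 95 mm high, on the bench at the crate's left: leave alone. Origin at the middle of its underside.
- thinner: Blue bottle, 66 mm wide, 170 mm high, on the bench to the right: leave alone. Origin at the middle of its underside.
- bracket: Cream painted angle bracket, 90 by 60 mm, 60 mm high, on the bench to the right: leave alone. Origin at the middle of its underside.
- wrench: Steel wrench lying on the bench to the left: leave alone. Origin at the middle of its underside.

How it is judged:
On the way, in this order (a step that is already met when the one before it is completed fails the run):
1. the leg is swung forward into its end click (value of joint leg above 1.5 rad), for 0.2 s.
2. the red catch is squeezed together (value of joint red_catch above 0.011 m), for 0.1 s.
3. the yellow catch is squeezed, the gate still closed (value of joint yellow_catch above 0.0105 m and value of joint gate below 0.15 rad), for 0.1 s.
4. the gate is swung past its click (value of joint gate above 1.05 rad), for 0.1 s.
At the end, for the whole second after the job is handed in: The fingers still hold the gate (at least 1 N) more than 1.2 rad open, the leg is seated in its end click (above 1.50 rad), the red catch is drawn back (above 10.5 mm), and no other thing on the bench or in the crate has moved more than 25 mm (value of joint gate above 1.2 rad and contact force between the fingers and gate above 1 N and value of joint leg above 1.5 rad and value of joint red_catch above 0.0105 m and distance of each of drum, flange, mixcup, tin, thinner, bracket, wrench from where it was at the start of the episode below 0.025 m); the arm keeps its last pose, push and grip.
It fails at once if the yellow catch is squeezed while the red one is not yet drawn back (value of joint yellow_catch above 0.007 m and value of joint red_catch below 0.007 m).
It fails at once if a painted part, the cup, the tin or the bottle is knocked over (angle between any of drum, mixcup, tin, thinner, bracket's own z axis and vertical above 0.5 rad).
It also fails if it takes over 64 s, if anything falls off the work surface, if the arm or the gripper's body presses on something with over 40 N, if the wrist force passes 120 N, or if a joint passes its speed limit or range.

## Working session

There is one attempt and no reset: what is moved stays moved. The work goes in short steps, Python scripts to look and compute and a tool call to move; the robot and the scene stay as the last step left them, time stands still between calls to the robot, and variables do not carry over. Pictures are saved under pics/ and viewed, about 8 in all and at most 12, crops included, and the job is handed in when it is done.

Besides the shell and the picture viewer there is one more tool, called after "Emit:" as name(argument=value, ...) on one line, values as JSON. arm_command: Moves the arm, as the interface text tells. Its arguments: {"type":"object","properties":{"plan":{"type":"array","items":{"type":"array","items":{"type":"array","items":{"type":"number"}}}},"squeeze":{"type":"number"}},"required":["plan"]}

```bash
mkdir -p pics
cat > h.py <<'E'
import numpy as np, cv2
from scipy.spatial.transform import Rotation as R
from station import ctrl, get_image, calibration, finish_job, search_frame, cut_out, mark_of
np.set_printoptions(precision=4,suppress=True)
def w(cam,p):
    T=np.array(calibration(cam)["cam_to_world"]); return T[:3,:3]@np.array(p)+T[:3,3]
def mark(cam,th,n=1,f=mark_of):
    return [(round(d["conf"],2),w(cam,d["at"])) for d in f(cam,th)[:n]]
def tool(): 
    o=ctrl.get_obs(); return np.array(o["tool_pos"]),R.from_rotvec(o["tool_rot"]).as_matrix()
def rel(target):
    p,M=tool(); return M.T@(np.array(target)-p)
E
python3 - <<'E'
from h import *
for c in ("side","top"):
    im=get_image(c); cv2.imwrite(f"pics/{c}0.png",im[:,:,::-1])
    print(c,np.array(calibration(c)["cam_to_world"])[:3,3])
    for t in ("crate","leg_hinge","leg_knob","red_grip","yellow_grip","gate_hinge","mixcup","tin","thinner","bracket","wrench","drum","flange"):
        print(t,mark(c,t))
o=ctrl.get_obs(); print(o["t"],o["tool_pos"],tool()[1],o["opening"])
E
```

```text
side [ 0.2261 -1.018   0.7245]
crate [(0.75, array([0.6064, 0.0163, 0.0019]))]
leg_hinge [(0.84, array([0.5712, 0.1611, 0.0611]))]
leg_knob [(0.45, array([0.5485, 0.2383, 0.0592]))]
red_grip [(0.93, array([ 0.6214, -0.138 ,  0.1343]))]
yellow_grip [(0.82, array([ 0.6134, -0.0288,  0.1388]))]
gate_hinge [(0.68, array([0.5951, 0.1262, 0.1364]))]
mixcup [(0.56, array([ 0.4924, -0.2306, -0.0024]))]
tin [(0.66, array([ 0.7393,  0.2762, -0.0007]))]
thinner [(0.81, array([ 0.5543, -0.4512,  0.0006]))]
bracket [(0.84, array([ 0.4141, -0.4615,  0.0002]))]
wrench [(0.52, array([ 0.3522,  0.406 , -0.003 ]))]
drum [(0.87, array([0.7571, 0.1053, 0.0054]))]
flange [(0.54, array([ 0.7096, -0.0714,  0.0054]))]
top [ 0.4954 -0.0269  1.4581]
crate [(0.83, array([ 0.6035,  0.0165, -0.0011]))]
leg_hinge [(0.85, array([0.5697, 0.1634, 0.0603]))]
leg_knob [(0.58, array([0.5405, 0.2463, 0.0602]))]
red_grip [(0.62, array([ 0.6155, -0.1354,  0.1369]))]
yellow_grip [(0.84, array([ 0.6081, -0.0266,  0.1329]))]
gate_hinge [(0.64, array([0.5924, 0.1299, 0.1314]))]
mixcup [(0.97, array([ 0.4825, -0.2237,  0.    ]))]
tin [(0.93, array([ 0.7379,  0.2679, -0.0024]))]
thinner [(0.95, array([ 0.5513, -0.4486,  0.001 ]))]
bracket [(0.64, array([ 0.4152, -0.4565,  0.0036]))]
wrench [(0.58, array([0.3538, 0.4063, 0.0001]))]
drum [(0.83, array([0.753 , 0.1126, 0.011 ]))]
flange [(0.88, array([ 0.7092, -0.063 ,  0.005 ]))]
1.4 [0.1786 0.5989 0.2313] [[ 0.      0.2858  0.9583]
 [-0.      0.9583 -0.2858]
 [-1.     -0.      0.    ]] 0.08542905855788116
```

View pics/top0.png

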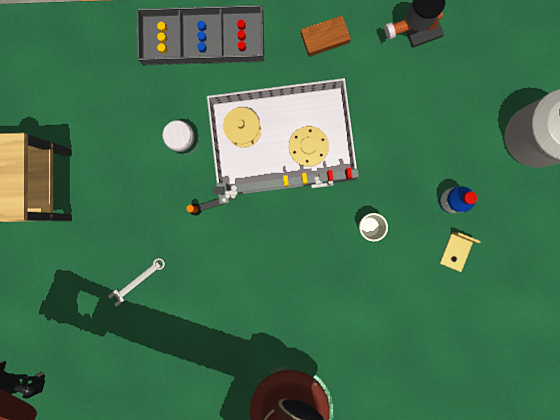

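View pics/side0.png

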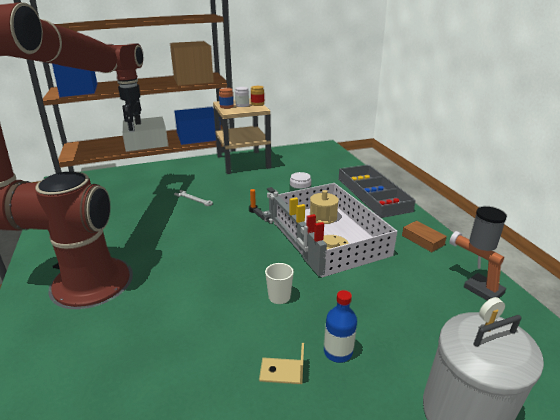

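Run:
```python
from h import *
from scipy.optimize import least_squares
# fit crate pose from averaged points (x,y)
L={"crate":(0,0),"lh":(-.02,.15),"red":(0,-.156),"yel":(0,-.045),"gh":(0,.11)}
W={"crate":(.605,.0164),"lh":(.5705,.1622),"red":(.6185,-.1367),"yel":(.6108,-.0277),"gh":(.5938,.128)}
a=np.array([L[k] for k in L]);b=np.array([W[k] for k in L])
rot=lambda t:np.array([[np.cos(t),-np.sin(t)],[np.sin(t),np.cos(t)]])
# red grip's crate y is unknown a priori: free parameter
def f(p):
    aa=a.copy(); aa[2,1]=p[3]
    return ((rot(p[2])@aa.T).T+p[:2]-b).ravel()
s=least_squares(f,[.6,0,.1,-.156]); print(s.x,s.fun.reshape(-1,2))
```

```text
[ 0.6049  0.0167  0.0962 -0.154 ] [[-0.0001  0.0003]
 [ 0.0001  0.0019]
 [ 0.0012  0.0001]
 [-0.0016 -0.0004]
 [ 0.0005 -0.0018]]
```

The top picture shows the crate front from about (222,190) to (355,175), the leg knob at (193,208), the yellow tabs at (286,180)/(304,178) and the red ones at (331,174)/(350,173). This agrees with the networks. The side view shows the cup in front of the red post and nothing else in the way.

Emit:
arm_command(plan=[[[0,0,0,6.9,0,0,0.085],[0,0,0,6.9,0,0,0.085],[0,0,0,6.9,0,0,0.085],[0,0,0,6.9,0,0,0.085],[0,0,0,6.9,0,0,0.085],[0,0,0,6.9,0,0,0.085],[0,0,0,6.9,0,0,0.085],[0,0,0,6.9,0,0,0.085],[0,0.018,0.035,0,0,0,0.085],[0,0.018,0.035,0,0,0,0.085],[0,0.018,0.035,0,0,0,0.085],[0,0.018,0.035,0,0,0,0.085],[0,0.018,0.035,0,0,0,0.085],[0,0.018,0.035,0,0,0,0.085],[0,0.018,0.035,0,0,0,0.085],[0,0.018,0.035,0,0,0,0.085],[0,0.018,0.035,0,0,0,0.085],[0,0.018,0.035,0,0,0,0.085],[0,0.018,0.035,0,0,0,0.085],[0,0,0,0,0,0,0.085]]])

```text
t: 3.07
tool_pos: [0.4862, 0.2715, 0.2321]
tool_rot: [1.001, 1.329, -0.992]
contact_force: [0.0, -0.8, 0.2]
opening: 0.0851
```

Run:
```python
from h import *
K=[]
for i in range(3):
  for c in ("top","side"):
    get_image(c); m=mark(c,"leg_knob"); print(c,m)
print(tool(),ctrl.get_obs()["q"])
print(rel([.5445,.242,.045]))
```

```text
top [(0.53, array([0.5391, 0.2411, 0.0598]))]
side [(0.68, array([0.5461, 0.239 , 0.0633]))]
top [(0.77, array([0.5411, 0.2446, 0.0615]))]
side [(0.47, array([0.5465, 0.2409, 0.0609]))]
top [(0.76, array([0.54  , 0.2448, 0.0601]))]
side [(0.6, array([0.5476, 0.2384, 0.0618]))]
(array([0.4819, 0.2768, 0.2319]), array([[ 0.0028,  0.9574,  0.2888],
       [ 0.0054,  0.2888, -0.9574],
       [-1.    ,  0.0042, -0.0043]])) [ 0.3854 -0.1163  1.7771  0.0039  1.4763  0.092 ]
[0.1869 0.0491 0.0522]
```

Emit:
arm_command(plan=[[[0,0.024,0.026,0,0,0,0.085],[0,0.025,0.027,0,0,0,0.085],[0,0,0,0,0,0,0.085],[0.03,0,0,0,0,0,0.085],[0.03,0,0,0,0,0,0.085],[0.02,0,0,0,0,0,0.085],[0,0,0,0,0,0,0.085]]])

```text
t: 4.25
tool_pos: [0.5476, 0.2424, 0.1527]
tool_rot: [0.998, 1.332, -0.977]
contact_force: [-1.0, 0.2, -0.9]
opening: 0.0849
```

Run:
```python
from h import *
print(tool())
print(rel([.5435,.2415,.045]))
```

```text
(array([0.5476, 0.2424, 0.1527]), array([[ 0.0093,  0.9563,  0.2924],
       [ 0.0084,  0.2923, -0.9563],
       [-0.9999,  0.0114, -0.0053]]))
[ 0.1077 -0.0054  0.0003]
```

Emit:
arm_command(plan=[[[0.026,-0.002,0,0,0,0,0.085],[0.028,-0.002,0,0,0,0,0.085],[0.028,-0.001,0,0,0,0,0.085],[0.024,0,0,0,0,0,0.085],[0,0,0,0,0,0,0.012],[0,0,0,0,0,0,0.012],[0,0,0,0,0,0,0.012],[0,0,0,0,0,0,0.012],[0,0,0,0,0,0,0.012],[0,0,0,0,0,0,0.012],[0,0,0,0,0,0,0.012],[0,0,0,0,0,0,0.012]]], squeeze=40)

```text
t: 5.25
tool_pos: [0.5481, 0.2467, 0.0573]
tool_rot: [1.004, 1.326, -0.964]
contact_force: [0.8, 1.3, -5.2]
opening: 0.0169
```

Run:
```python
from h import *
print(tool(),ctrl.get_obs()["opening"])
p=tool()[0][:2]; h=np.array([.5707,.1641]); d=p-h; print(np.linalg.norm(d),np.degrees(np.arctan2(d[1],d[0]))-95.5)
```

```text
(array([0.5481, 0.2467, 0.0573]), array([[ 0.0227,  0.9551,  0.2956],
       [ 0.0134,  0.2953, -0.9553],
       [-0.9997,  0.0256, -0.0061]])) 0.016928151267559453
0.08562773706596685 9.806326165947382
```

Emit:
arm_command(plan=[[[0,0,0,0,0,0,0.035],[0,0,0,0,0,0,0.035],[0.007,0,0,0,0,0,0.035],[0.006,0,0,0,0,0,0.035],[0,0,0,0,0,0,0.012],[0,0,0,0,0,0,0.012],[0,0,0,0,0,0,0.012],[0,0,0,0,0,0,0.012],[0,-0.009,0.0005,-6,0,0,0.012],[0,-0.009,0.0005,-6,0,0,0.012],[0,-0.009,0.0005,-6,0,0,0.012],[0,-0.009,0.0005,-6,0,0,0.012],[0,-0.009,0.0005,-6,0,0,0.012],[0,-0.009,0.0005,-6,0,0,0.012]]])

```text
t: 6.42
tool_pos: [0.5036, 0.2207, 0.0471]
tool_rot: [0.503, 1.507, -0.46]
contact_force: [-2.8, 1.2, 4.0]
opening: 0.0171
```

```bash
cat >> h.py <<'E'
def leg():
    p=tool()[0][:2]; h=np.array([.5707,.1641]); d=p-h
    M=tool()[1]
    print(tool()[0],ctrl.get_obs()["opening"],ctrl.get_obs()["contact_force"],"r",np.linalg.norm(d),"leg",np.degrees(np.arctan2(d[1],d[0]))%360-95.5,"yaw y",np.degrees(np.arctan2(M[1,1],M[0,1])), "x",M[:,0])
E
python3 -c "
from h import *
leg()"
```

```text
[0.5036 0.2207 0.0471] 0.017070388658226316 [-2.7869  1.2468  4.0247] r 0.08775397694970338 leg 44.36453760717842 yaw y 54.71066206764661 x [ 0.0171  0.023  -0.9996]
```

Emit:
arm_command(plan=[[[0,-0.01,0.0015,-5.5,0,0,0.012],[0,-0.01,0.001,-5.5,0,0,0.012],[0,-0.01,0.001,-5.5,0,0,0.012],[0,-0.01,0.001,-5.5,0,0,0.012],[0,-0.01,0.0005,-5,0,0,0.012],[0,-0.01,0.0005,-4,0,0,0.012],[0,-0.01,0.0005,-3,0,0,0.012],[0,-0.006,0,0,0,0,0.012]]])

```text
t: 7.08
tool_pos: [0.4808, 0.1552, 0.047]
tool_rot: [0.014, 1.561, 0.05]
contact_force: [-3.5, 21.6, -0.1]
opening: 0.0171
```

```bash
python3 -c "
from h import *
leg()"
```

```text
[0.4808 0.1552 0.047 ] 0.017106316952081063 [-3.4996 21.5892 -0.1375] r 0.09033538383541899 leg 90.12234090041301 yaw y 91.32847139968734 x [ 0.0087  0.0403 -0.9991]
```

Emit:
arm_command(plan=[[[0,0,0,0,0,0,0.012],[0,0,0,0,0,0,0.012],[0,0.001,0,0,0,0,0.06],[0,0,0,0,0,0,0.06],[0,0,0,0,0,0,0.06],[-0.03,0,0,0,0,0,0.06],[-0.035,0,0,0,0,0,0.085],[-0.035,0,0,0,0,0,0.085],[-0.035,0,0,-2,0,-1,0.085],[-0.025,0,0,-2,0.5,-1.3,0.085],[0,0,0,0,0,0,0.085]]])

```text
t: 8.0
tool_pos: [0.4776, 0.1489, 0.2104]
tool_rot: [-0.068, 1.571, 0.067]
contact_force: [0.6, -0.4, 1.0]
opening: 0.0849
```

Run:
```python
from h import *
leg()
for c in ("top","side"):
    im=get_image(c); cv2.imwrite(f"pics/{c}1.png",im[:,:,::-1])
    for t in ("leg_knob","leg_hinge","red_grip","red_grip","yellow_grip","yellow_grip"): print(c,t,mark(c,t))
print(rel([.619,-.138,.2])-0, tool())
```

```text
[0.4776 0.1489 0.2104] 0.08491870791632894 [ 0.6476 -0.3886  0.9624] r 0.09431079934014851 leg 93.74779967057043 yaw y 94.9227095000889 x [-0.0015 -0.0012 -1.    ]
top leg_knob []
top leg_hinge [(0.79, array([0.5692, 0.1645, 0.0607]))]
top red_grip [(0.86, array([ 0.6172, -0.1349,  0.1366]))]
top red_grip [(0.86, array([ 0.6172, -0.1349,  0.1366]))]
top yellow_grip [(0.92, array([ 0.6039, -0.0299,  0.1355]))]
top yellow_grip [(0.92, array([ 0.6039, -0.0299,  0.1355]))]
side leg_knob [(0.65, array([0.4855, 0.1488, 0.0601]))]
side leg_hinge [(0.85, array([0.5733, 0.16  , 0.0581]))]
side red_grip [(0.72, array([ 0.6223, -0.1411,  0.1332]))]
side red_grip [(0.72, array([ 0.6223, -0.1411,  0.1332]))]
side yellow_grip [(0.87, array([ 0.6172, -0.029 ,  0.1408]))]
side yellow_grip [(0.87, array([ 0.6172, -0.029 ,  0.1408]))]
[ 0.002  -0.2975  0.12  ] (array([0.4742, 0.1483, 0.2032]), array([[-0.013 , -0.0849,  0.9963],
       [-0.0024,  0.9964,  0.0849],
       [-0.9999, -0.0013, -0.0132]]))
```

View pics/side1.png

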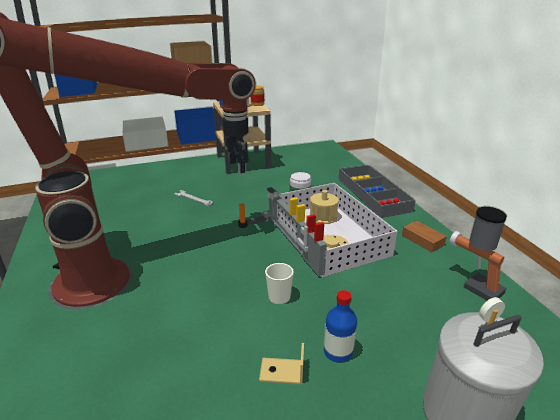

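The side view shows the leg pointing forward, with its knob at (242,222); the networks put it at about 1.6 rad, so it is at its stop.

Emit:
arm_command(plan=[[[0,-0.03,0.012,0,0,0,0.085],[0,-0.03,0.012,0,0,0,0.085],[0,-0.03,0.012,0,0,0,0.085],[0,-0.03,0.012,0,0,0,0.085],[0,-0.03,0.012,0,0,0,0.085],[0,-0.03,0.012,0,0,0,0.085],[0,-0.03,0.012,0,0,0,0.085],[0,-0.03,0.012,0,0,0,0.085],[0,-0.03,0.012,0,0,0,0.085],[0,-0.03,0.012,0,0,0,0.085],[0,0,0,0,0,0,0.085]]])

```text
t: 9.62
tool_pos: [0.6266, -0.1519, 0.2018]
tool_rot: [-0.073, 1.579, 0.071]
contact_force: [0.4, 1.4, -0.4]
opening: 0.0851
```

Run:
```python
from h import *
for c in ("top","side"):
    get_image(c); print(mark(c,"red_grip"))
print(rel([.6195,-.143,.18]), tool())
```

```text
[(0.71, array([ 0.6171, -0.1366,  0.1345]))]
[(0.62, array([ 0.6196, -0.1399,  0.1335]))]
[ 0.0219  0.0037 -0.0047] (array([ 0.6248, -0.1462,  0.2019]), array([[-0.0109, -0.0962,  0.9953],
       [ 0.001 ,  0.9954,  0.0962],
       [-0.9999,  0.002 , -0.0108]]))
```

Emit:
arm_command(plan=[[[0.01,0.003,-0.004,0,-0.6,0,0.085],[0.01,0,-0.001,0,0,0,0.085],[0,0,0,0,0,0,0.085],[0,0,0,0,0,0,0.085]]])

```text
t: 10.15
tool_pos: [0.6184, -0.1388, 0.1821]
tool_rot: [-0.078, 1.568, 0.082]
contact_force: [0.8, 0.8, -0.2]
opening: 0.0849
```

Run:
```python
from h import *
print(rel([.6195,-.143,.124]), tool(), ctrl.get_obs()["contact_force"])
im=get_image("side"); cv2.imwrite("pics/side2.png",cv2.resize(im[150:310,190:400],None,fx=3,fy=3,interpolation=cv2.INTER_CUBIC)[:,:,::-1])
```

```text
[ 0.0581 -0.0044  0.0006] (array([ 0.6184, -0.1388,  0.1821]), array([[ 0.0009, -0.1018,  0.9948],
       [ 0.0023,  0.9948,  0.1018],
       [-1.    ,  0.0022,  0.0011]])) [ 0.7668  0.771  -0.2261]
```

View pics/side2.png

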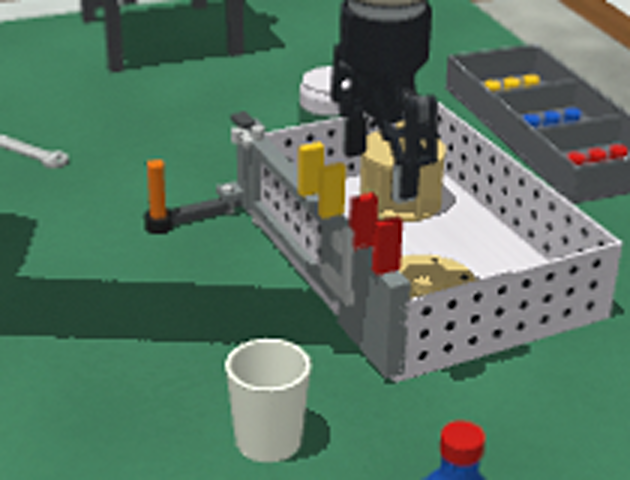

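```bash
cat >> h.py <<'E'
def proj(cam,P):
    k=calibration(cam); T=np.linalg.inv(np.array(k["cam_to_world"])); q=T[:3,:3]@np.array(P)+T[:3,3]
    s=q[:2]/q[2]; s=s*(1+k["k1"]*(s@s)); return np.array([k["fx"]*s[0]+k["cx"],k["fy"]*s[1]+k["cy"]])
E
python3 - <<'E'
from h import *
p,M=tool()
for s in (-.05,.05): 
    q=p+M[:,1]*s-M[:,0]*.013; u=proj("side",q); print("finger",s,u,(u-[190,150])*3)
for z in (.11,.162):
  for s in (-.023,.023):
    q=np.array([.6195,-.138,z])+np.array([-.096,.995,0])*s; u=proj("side",q); print("tab",s,z,u,(u-[190,150])*3)
im=get_image("top"); u=proj("top",[.62,-.138,.15]).astype(int); print(u)
c=im[u[1]-50:u[1]+60,u[0]-90:u[0]+60]; cv2.imwrite("pics/top2.png",cv2.resize(c,None,fx=5,fy=5,interpolation=cv2.INTER_CUBIC)[:,:,::-1])
E
```

```text
finger -0.05 [323.9359 216.9579] [401.8076 200.8737]
finger 0.05 [305.8722 200.3009] [347.6165 150.9028]
tab -0.023 0.11 [317.6211 239.1606] [382.8632 267.4818]
tab 0.023 0.11 [309.7625 230.9817] [359.2876 242.9452]
tab -0.023 0.162 [318.4957 222.7617] [385.4871 218.285 ]
tab 0.023 0.162 [310.4212 214.9098] [361.2635 194.7293]
[339 172]
```

View pics/top2.png

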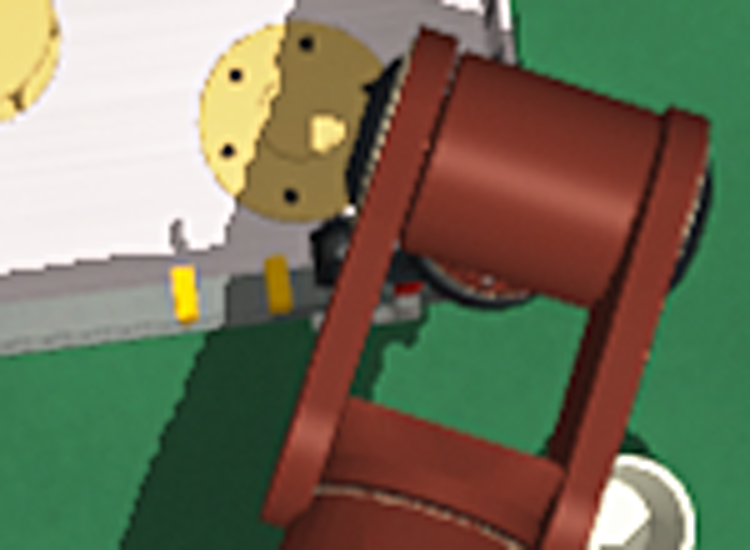

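The crops agree with the projected finger and tab positions to about a pixel: red tab tops at (363,195) and (388,222) in the side crop, and the fingers straddling them. I'm going down.

Emit:
arm_command(plan=[[[0.003,-0.002,0,0,0,0,0.085],[0.008,-0.001,0,0,0,0,0.085],[0.01,0,0,0,0,0,0.085],[0.01,0,0,0,0,0,0.085],[0.01,0,0,0,0,0,0.085],[0.01,0,0,0,0,0,0.085],[0.007,0,0,0,0,0,0.085],[0,0,0,0,0,0,0.085]]])

```text
t: 10.92
tool_pos: [0.6194, -0.1423, 0.1183]
tool_rot: [-0.078, 1.568, 0.081]
contact_force: [-0.7, 0.6, -0.7]
opening: 0.0851
```

Run:
```python
from h import *
print(rel([.6195,-.143,.124]), tool(), ctrl.get_obs()["contact_force"])
```

```text
[-0.0057 -0.0007  0.    ] (array([ 0.6194, -0.1423,  0.1183]), array([[ 0.0013, -0.1016,  0.9948],
       [ 0.0019,  0.9948,  0.1016],
       [-1.    ,  0.0018,  0.0015]])) [-0.6968  0.5544 -0.663 ]
```

Up 5 mm, then close in two stages with a modest grip.

Emit:
arm_command(plan=[[[-0.005,0,0,0,0,0,0.085],[0,0,0,0,0,0,0.085],[0,0,0,0,0,0,0.036],[0,0,0,0,0,0,0.036],[0,0,0,0,0,0,0.036],[0,0,0,0,0,0,0.036],[0,0,0,0,0,0,0.036],[0,0,0,0,0,0,0.036],[0,0,0,0,0,0,0.036],[0,0,0,0,0,0,0.036],[0,0,0,0,0,0,0.036],[0,0,0,0,0,0,0.036]]], squeeze=40)

```text
t: 11.92
tool_pos: [0.6203, -0.1455, 0.1257]
tool_rot: [-0.081, 1.566, 0.077]
contact_force: [1.3, -0.5, -0.5]
opening: 0.0399
```

Run:
```python
from h import *
o=ctrl.get_obs();print(o["opening"], tool()[0], o["contact_force"],o["t"])
```

```text
0.039869824423166396 [ 0.6203 -0.1455  0.1257] [ 1.3179 -0.4917 -0.5189] 11.9167
```

Emit:
arm_command(plan=[[[0,0,0,0,0,0,0.085],[0,0,0,0,0,0,0.085],[0,0,0,0,0,0,0.085],[0,0,0,0,0,0,0.085],[-0.03,0,0,0,0,0,0.085],[-0.035,0,0,0,0,0,0.085],[0,0,0,0,0,0,0.085],[0,0.02,0,0,0,0,0.085],[0,0.03,0,0,0,0,0.085],[0,0.03,0,0,0,0,0.085],[0,0.03,0,0,0,0,0.085],[0,0.013,0,0,0,0,0.085],[0,0,0,0,0,0,0.085],[0,0,0,0,0,0,0.085]]])

```text
t: 13.08
tool_pos: [0.61, -0.0227, 0.1971]
tool_rot: [-0.09, 1.556, 0.065]
contact_force: [0.3, -0.5, 0.0]
opening: 0.0849
```

Run:
```python
from h import *
for c in ("top","side"):
    im=get_image(c); print(c,mark(c,"yellow_grip"),mark(c,"red_grip"))
cv2.imwrite("pics/side3.png",cv2.resize(im[150:310,190:400],None,fx=3,fy=3,interpolation=cv2.INTER_CUBIC)[:,:,::-1])
t=np.array([.6203,-.1455])+.123*np.array([-.0961,.9954]); print(t, rel([*t,.124]), tool())
```

```text
top [] [(0.84, array([ 0.6185, -0.1372,  0.1365]))]
side [(0.62, array([ 0.6141, -0.0314,  0.1383]))] [(0.73, array([ 0.6227, -0.1386,  0.1334]))]
[ 0.6085 -0.0231] [ 0.0725  0.002  -0.0022] (array([ 0.6099, -0.0238,  0.1966]), array([[ 0.0134, -0.0957,  0.9953],
       [-0.0143,  0.9953,  0.0959],
       [-0.9998, -0.0155,  0.012 ]]))
```

View pics/side3.png

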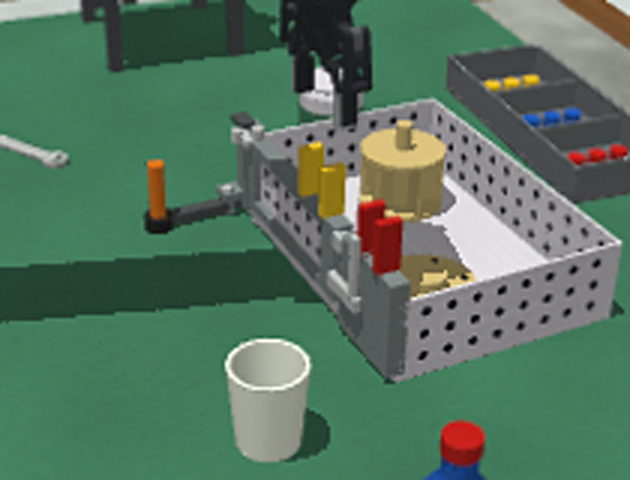

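The red tabs now stand close together at (370,228) and (387,245), and the bolt is drawn back. The leg and cup are unchanged. I'm going down onto the yellow tabs.

Emit:
arm_command(plan=[[[0.005,0.001,-0.001,0,0.6,0.8,0.085],[0.01,0.001,-0.001,0,0,0,0.085],[0.01,0,0,0,0,0,0.085],[0.01,0,0,0,0,0,0.085],[0.01,0,0,0,0,0,0.085],[0.01,0,0,0,0,0,0.085],[0.008,0,0,0,0,0,0.085],[0,0,0,0,0,0,0.085]]])

```text
t: 14.05
tool_pos: [0.6062, -0.0243, 0.1241]
tool_rot: [-0.072, 1.574, 0.073]
contact_force: [-0.3, -0.0, -0.2]
opening: 0.0852
```

Run:
```python
from h import *
print(rel([.6085,-.0231,.122]), tool(), ctrl.get_obs()["contact_force"])
```

```text
[0.0021 0.0009 0.0024] (array([ 0.6062, -0.0243,  0.1241]), array([[-0.004 , -0.0923,  0.9957],
       [ 0.0003,  0.9957,  0.0923],
       [-1.    ,  0.0007, -0.0039]])) [-0.3035 -0.013  -0.2287]
```

Emit:
arm_command(plan=[[[0,0,0.002,0,0,0,0.036],[0,0,0,0,0,0,0.036],[0,0,0,0,0,0,0.036],[0,0,0,0,0,0,0.036],[0,0,0,0,0,0,0.036],[0,0,0,0,0,0,0.036],[0,0,0,0,0,0,0.036],[0,0,0,0,0,0,0.036],[0,0,0,0,0,0,0.036],[0,0,0,0,0,0,0.036]]], squeeze=60)

```text
t: 14.88
tool_pos: [0.608, -0.0204, 0.1252]
tool_rot: [-0.073, 1.575, 0.079]
contact_force: [0.4, 0.9, -1.7]
opening: 0.0395
```

```bash
cat >> h.py <<'E'
def gate():
    p,M=tool(); o=ctrl.get_obs(); c=np.array([.605,.0167]); cy=np.array([-.0961,.9954]); h=c+.11*cy
    d=h-p[:2]; yw=np.arctan2(M[1,1],M[0,1])
    print("t",o["t"],"open",o["opening"],"F",o["contact_force"],"tau",o["wrist_torque"],"p",p,"x",M[:,0],"r",np.linalg.norm(d),"gate by pos",1.667-np.arctan2(d[1],d[0]),"by yaw",1.667-yw, "q",np.array(o["q"]))
E
python3 -c "
from h import *
gate()"
```

```text
t 14.8833 open 0.039530971777491805 F [ 0.362   0.9017 -1.6853] tau [-0.8166 -0.0525 -0.0103] p [ 0.608  -0.0204  0.1252] x [-0.0054  0.0038 -1.    ] r 0.14723792102395122 gate by pos 0.003875911031534063 by yaw -0.000701646573452841 q [-0.1572  0.1039  1.7413  0.003   1.3024 -1.8257]
```

Emit:
arm_command(plan=[[[0,0,-0.006,2.5,0,0,0.036],[0,0.0006,-0.013,5,0,0,0.036],[0,0.0006,-0.013,5,0,0,0.036],[0,0.0006,-0.013,5,0,0,0.036],[0,0.0006,-0.013,5,0,0,0.036],[0,0.0006,-0.013,5,0,0,0.036]]])

```text
t: 15.38
tool_pos: [0.5371, -0.0112, 0.1253]
tool_rot: [0.315, 1.554, -0.311]
contact_force: [4.2, -1.3, -4.2]
opening: 0.0399
```

```bash
python3 -c "
from h import *
gate()"
```

```text
t 15.3833 open 0.03992473698498616 F [ 4.1988 -1.3215 -4.2055] tau [-0.307  -0.8763  0.6366] p [ 0.5371 -0.0112  0.1253] x [-0.0055  0.0036 -1.    ] r 0.1489093766062392 gate by pos 0.4912113042342541 by yaw 0.49528475025990826 q [-0.1609 -0.063   1.9107  0.0027  1.2999 -1.3333]
```

Emit:
arm_command(plan=[[[0,0.001,-0.013,5,0,0,0.036],[0,0.001,-0.013,5,0,0,0.036],[0,0.001,-0.013,5,0,0,0.036],[0,0.001,-0.013,5,0,0,0.036],[0,0.001,-0.013,5,0,0,0.036],[0,0.001,-0.013,5,0,0,0.036],[0,0.001,-0.013,5,0,0,0.036],[0,0.001,-0.013,5,0,0,0.036]]])

```text
t: 16.05
tool_pos: [0.4592, 0.0606, 0.1254]
tool_rot: [0.881, 1.394, -0.882]
contact_force: [-3.6, -1.8, -1.7]
opening: 0.0397
```

```bash
python3 -c "
from h import *
gate()"
```

```text
t 16.05 open 0.03973215143395147 F [-3.624  -1.7753 -1.6894] tau [-0.0648 -0.9296  0.3786] p [0.4592 0.0606 0.1254] x [-0.0076  0.0046 -1.    ] r 0.1503273514733977 gate by pos 1.2152057700358454 by yaw 1.2283800025889458 q [-0.0324 -0.254   2.0788  0.0045  1.3246 -0.4721]
```

Remaining is about 10° to the stop, followed by a slight press and hold.

Emit:
arm_command(plan=[[[0,0.001,-0.013,5,0,0,0.036],[0,0.001,-0.011,4,0,0,0.036],[0,0.0005,-0.005,1,0,0,0.036],[0,0,-0.002,0,0,0,0.036],[0,0,0,0,0,0,0.036],[0,0,0,0,0,0,0.036]]])

```text
t: 16.55
tool_pos: [0.4498, 0.0843, 0.1252]
tool_rot: [1.006, 1.313, -1.024]
contact_force: [1.5, -1.6, -3.6]
opening: 0.0397
```

Run:
```python
from h import *
gate()
for c in ("top","side"):
    im=get_image(c); cv2.imwrite(f"pics/{c}4.png",im[:,:,::-1])
    for t in ("leg_knob","red_grip","yellow_grip","mixcup","tin","thinner","bracket","wrench","drum","flange"): print(c,t,mark(c,t))
```

```text
t 16.55 open 0.03966887118033207 F [ 1.5155 -1.5773 -3.5813] tau [ 0.1618 -0.0713  0.788 ] p [0.4498 0.0843 0.1252] x [-0.0009 -0.0132 -0.9999] r 0.15054798148492002 gate by pos 1.38530129848525 by yaw 1.4077187756903047 q [ 0.0306 -0.272   2.0935 -0.0135  1.3214 -0.2253]
top leg_knob [(0.59, array([0.4838, 0.1544, 0.0614]))]
top red_grip [(0.94, array([ 0.6166, -0.1368,  0.1365]))]
top yellow_grip [(0.17, array([ 0.6207, -0.1369,  0.1358]))]
top mixcup [(0.72, array([ 0.4856, -0.2247, -0.0006]))]
top tin [(0.89, array([0.74  , 0.2741, 0.0018]))]
top thinner [(0.8, array([ 0.5523, -0.45  ,  0.0002]))]
top bracket [(0.77, array([ 0.4129, -0.455 , -0.0023]))]
top wrench [(0.96, array([0.3523, 0.4063, 0.0013]))]
top drum [(0.66, array([0.7524, 0.1129, 0.0091]))]
top flange [(0.65, array([ 0.7072, -0.0661,  0.0078]))]
side leg_knob []
side red_grip [(0.96, array([ 0.6229, -0.1397,  0.1355]))]
side yellow_grip [(0.84, array([0.4487, 0.0834, 0.1408]))]
side mixcup [(0.91, array([ 0.4904, -0.2303, -0.0018]))]
side tin []
side thinner [(0.61, array([ 0.5556, -0.4492,  0.0007]))]
side bracket [(0.64, array([ 0.4155, -0.4624,  0.0013]))]
side wrench [(0.44, array([ 0.354 ,  0.4045, -0.0052]))]
side drum [(0.61, array([0.7598, 0.1081, 0.0086]))]
side flange [(0.54, array([ 0.7101, -0.071 ,  0.0084]))]
```

View pics/side4.png

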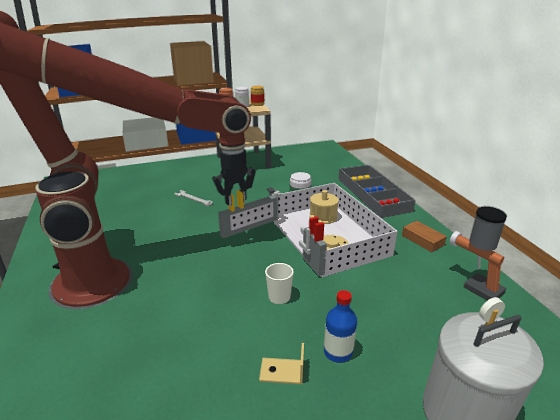

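The gate is wide open and held by its yellow tabs at (236,200). The red tabs are together at (316,230) and nothing else has moved, so I'm handing in.

```bash
python3 -c "
from h import *
gate(); print(finish_job())"
```

```text
t 17.65 open 0.03972935363180701 F [ 1.4071 -2.1562 -3.7741] tau [ 0.3223 -0.0983  1.0171] p [0.4498 0.0843 0.1252] x [-0.001  -0.014  -0.9999] r 0.15053063788807666 gate by pos 1.3851032717420388 by yaw 1.4088714992998344 q [ 0.0311 -0.2717  2.0932 -0.0144  1.3215 -0.2235]
the job is handed in; nothing more can be done
None
```

I did the steps in the order you gave and handed the job in at 17.7 s, still holding the gate open. `finish_job` gave no verdict.

1. **Leg:** I gripped the orange knob and swung it forward until about 21 N built up at the stop. It stayed there after I let go.
2. **Red catch:** I squeezed it until the fingers read 40 mm. Fully squeezed is 42 mm, and the fingers read about 1 mm low on the 18 mm knob.
3. **Yellow catch:** I squeezed it the same way with the gate still closed, then swung the gate past its click.

**Last checks:**
- **Gate:** it stands at about 1.39 rad from the tool position and 1.41 rad from the tool angle. The yellow tabs are still gripped at a 60 N setting.
- **Leg:** the top camera puts the knob within about 3 mm of its end position. The side camera could not find it in the last picture.
- **Red catch:** the tabs still look together in the side picture.
- **Other things on the bench:** every one was found within about 6 mm of where it started. The side camera missed the tin, but the top camera had it in place.

The only disagreement was a low-confidence (0.17) top-camera report of the yellow tabs at the red ones. The side camera found them in the gripper with 0.84 confidence.

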